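Put the mended knife away in the rack's empty bay and scan its card

TASK

The mended table knife lies with its handle under the heat guard: draw it out, lay it down flat clear of the guard and let go, then take it by the handle and lay it in the one empty bay of the knife rack like the other two knives: blade in the bay, handle outside, the shoulder between them level with the mouth. Then take the hand scanner, aim it at the bar code of the job card on that bay's roof, its window about 70 mm from the code, hold it steady for a good second, and lay it back on the bench. Drop nothing, and leave the other knives and the other things on the bench where they are.

Things in the scene. Friction and masses are not known exactly. Their poses are not given: they have to be found in the camera images.
- knife: the mended knife, plain silver metal, 200 mm long, 0.1 kg. Origin: underside, below the shoulder where handle meets blade; x to the blade's tip, z up. Handle: x -90 to 0 mm, 24 mm wide (27 at the end), 20 mm high, flat underside. Blade: x 0 to 110 mm, 20 mm wide, 5 mm thick, 7.5 to 12.5 mm above the underside (it hovers). Lies on its handle without tipping; starts with the handle under the guard
- knife_shoulder (a point): point on the knife's axis (10 mm above the underside) at the shoulder, axes as the knife
- knife_handle (a point): point on the knife's axis at the handle's middle, 45 mm from the shoulder
- knife_pommel (a point): point on the knife's axis at the handle's end, 90 mm from the shoulder
- knife_tip (a point): point on the knife's axis at the blade's tip, 110 mm from the shoulder
- hearth: fixed grey soldering board, 180 mm (x) by 340 mm (y), 12 mm thick, origin under its centre, with the dark steel heat guard on it: a tunnel 80 mm wide outside, 72 mm inside, from y = +65 to +170 mm about x = 0, roof underside 46 mm and roof top 50 mm above the board, open at both ends
- guard_mouth (a point): middle of the guard's mouth (the end that the blade sticks out of) on the board's surface, at x = 0, y = +65 mm of the board; the mouth faces the board's -y
- guard_center (a point): middle of the space under the guard, 52.5 mm behind its mouth, 10 mm above the board
- rack: fixed plywood knife rack: base board 8 mm thick, x -120 to 120, y -125 to 100 mm; on its y < 0 part three roofed bays side by side, mouths at y = 0 facing +y. Each bay is 72 mm wide, 45 mm high and 119 mm deep inside; walls 6 mm; pitch 78 mm along x; roof top 59 mm above the bench. Two bays hold knives, any one is empty. Origin: on the bench below the middle bay's mouth
- rack_bay0 (a point): middle of the mouth of the bay at the rack's x = -78 mm, 10 mm above the base board (where a knife's shoulder belongs), axes as the rack
- rack_bay1 (a point): the same for the middle bay
- rack_bay2 (a point): the same for the bay at x = +78 mm
- card: white job card with a bar code, 50 by 70 mm, 2 mm thick (with a 4 mm high clip), fixed flat on the roof over the bay whose knife is out. Origin: straight above the middle of that bay's mouth, at the roof's top; axes as the rack
- card_code (a point): middle of the bar code on the card's upper face, 55 mm behind the mouth's plane
- scanner: hand scanner lying on the bench, 0.16 kg. Origin: on its underside, x forward to the head, z up. Grey body to hold: x -80 to +45 mm, 32 mm wide, 30 mm high, flat underside. Black head: 46 mm wide, about x 33 to 87 mm, 7 to 61 mm high; its window looks forward and 45 degrees down
- scanner_window (a point): middle of the window, at x = 74, z = 20 mm of the scanner
- scanner_spot (a point): point on the beam 70 mm in front of the window, at x = 123.5, z = -29.5 mm of the scanner: bring it to the code
- stored_1: a knife just like the mended one, lying in another bay of the rack: blade inside, handle on the base board outside, shoulder at the mouth; origin and axes as knife; to be left alone
- stored_2: another such knife in a third bay; to be left alone
- turntable: round soldering turntable, 144 mm across, 44 mm high, origin under its centre; bystander
- jar: white flux jar, 64 mm across, 75 mm high, origin under its centre; bystander
- hammer: hammer lying on the bench, origin under its middle; bystander
Mind the look-alikes: they are no part of the job. Leave any orange look-alike of the knife alone.

How it is judged:
By the outcome, as a careful person would: the job done as asked, in the order asked, and still so for the second after the job is handed in, with the robot touching nothing.
It also fails if it takes over 67 s, if anything falls off the work surface, if the arm or the gripper's body presses on something with over 40 N, if the wrist force passes 120 N, or if a joint passes its speed limit or range.

ROBOT

A 7-joint arm with a two-finger parallel gripper is mounted at the origin on the work surface. World frame = base frame: x ahead of the robot, y to its left, z up, the work surface at z = 0. Lengths are in m, angles in rad, forces in N, time in s.
With the tool pointing down it reaches from about 0.4 to 0.925 m from the base axis. Payload 5.6 kg.
Tool frame: the origin (TCP) lies between the finger pads, 19 mm behind the fingertips; this is the grasp point; y points along the fingers, x is the direction in which the jaws open and shut, and the axes are right-handed (so a half turn about y gives the same grasp; the last joint's range is limited). The gripper opens to 85 mm and grips with 20 to 120 N. Pads are 22 mm wide; open, the fingers measure 114 mm over their backs; the gripper's body (76 mm by 85 mm) begins 54 mm behind the grasp point. The pads swing forward as they close: fully open they stand 13 mm farther back than shut.
Start: joints at [1.225, 0.468, -0.012, 1.603, 0.006, 1.071, -0.056], TCP at [0.194, -0.62, 0.25] pointing down, gripper open.
Joint ranges: [-2.53, 2.53], [-0.31, 2.02], [-1.57, 1.55], [0.28, 2.44], [-1.29, 4.43], [0.15, 1.84], [-2.92, 2.92]. Speed limits (rad/s): [2.57, 2.57, 3.14, 3.14, 3.14, 3.14, 3.14].

INTERFACE

Orientations are given as a unit quaternion [x, y, z, w].
In Python, from station import status, cams, robot gives the robot as it stands.
- The arm moves only by the tool arm_command, never from a script. Its argument "steps" is a list of rows, each a list of 3 entries, a list of its own where there are three numbers: the shift along the world's x, y, z in mm, then the turn, a rotation vector about the world's x, y, z in degrees, then the closure in counts, from 0 (fully open) to 255 (shut). A call has 1 to 12 rows; each row is the pose to reach, as a shift and turn from the pose commanded when the call began; what a row does not reach only later rows make up. A row lasts 1/12 s, in which the tool goes at most 41.7 mm and 7.16 degrees, less where a joint would pass 70% of its speed; a pose out of reach is approached as far as the arm can. A call with a gripper value outside its range is refused whole. The fingers move at their own pace and stop on an object; "squeeze" is the grip in N (left out, the last holds). Time passes only in rows, so rows that repeat a pose let the fingers close. It gives the time, the measured TCP pose, the force and the opening at its end, in the units of the state.
- status.sense(): the state, without advancing time (a new reading comes with each control period).
- cams.camera(name): name is "scene" or "top" or "wrist"; returns the picture (400x640x3 uint8, red, green, blue); there is no depth.
- cams.calibration(name): a dict with "fx", "fy", "cx", "cy" (pixels), "rvec" (rotation vector, rad) and "tvec" (3), from world to camera coordinates, as OpenCV has them. Camera axes: x right, y down, z forward; pixel columns grow to the right and rows downward; lengths in m; the calibration is good to about 2 mm. A picture is of the moment at which its call begins: read the wrist's pose just before it. calibration takes no time and is no camera call; for the wrist camera it gives the pose at the moment of the call.
- robot.hand_in(): hands the job in, once; it reports no verdict.
The state is a dict: "clock": time; "q": joint angles; "joint_vel": joint speeds; "tau": joint torques, N m; "position": TCP position; "eef_rot": TCP orientation; "wrist_force": force on the tool from outside, world axes, zero at the start; "ft_torque": the same for the moment, N m; "grip_width": finger opening in m.
Only numpy, scipy, OpenCV 4.12 (cv2) and the standard library are available. Lean on these libraries where they do the work, as an engineer would, in place of code of your own. Each camera call takes 0.05 s, during which the arm holds its last target. There are 200 camera calls.

## Working session

There is one attempt and no reset: what is moved stays moved. The work goes in short steps, Python scripts to look and compute and a tool call to move; the robot and the scene stay as the last step left them, time stands still between calls to the robot, and variables do not carry over. Pictures are saved under pics/ and viewed, about 8 in all and at most 12, crops included, and the job is handed in when it is done.

Besides the shell and the picture viewer there is one more tool, called after "Emit:" as a command line: name --argument value ..., lists and objects as JSON in quotes. arm_command: Moves the arm, as the interface text tells. Its arguments: {"type":"object","properties":{"steps":{"type":"array"},"squeeze":{"type":"number"}},"required":["steps"]}

```bash
ls; mkdir -p pics; cat > h.py <<'E'
import numpy as np, cv2
from station import status, cams, robot
from scipy.spatial.transform import Rotation as R
def ray(cal,u,v):
    Rm=cv2.Rodrigues(np.array(cal["rvec"],float))[0]; t=np.array(cal["tvec"],float).ravel()
    d=Rm.T@np.array([(u-cal["cx"])/cal["fx"],(v-cal["cy"])/cal["fy"],1.]); return -Rm.T@t,d
def plane(cal,u,v,z):
    o,d=ray(cal,u,v); return o+d*(z-o[2])/d[2]
def proj(cal,P):
    K=np.array([[cal["fx"],0,cal["cx"]],[0,cal["fy"],cal["cy"]],[0,0,1]])
    return cv2.projectPoints(np.array(P,float).reshape(-1,1,3),np.array(cal["rvec"],float),np.array(cal["tvec"],float),K,None)[0].reshape(-1,2)
def snap(n,f):
    im=cams.camera(n); cv2.imwrite("pics/"+f,im[:,:,::-1]); return im
E
python3 - <<'E'
from h import *
np.set_printoptions(precision=4,suppress=True)
a=snap("top","top0.png");b=snap("scene","scene0.png")
for n in ("top","scene","wrist"):
    c=cams.calibration(n);print(n,c, ray(c,320,200))
print(status.sense())
E
```

```text
pics
top {'fx': 373.8428702988549, 'fy': 373.8428702988549, 'cx': 313.95905467180876, 'cy': 198.74816259721766, 'rvec': array([ 2.1661, -2.1175,  0.2086]), 'tvec': array([0.0613, 0.4835, 0.928 ])} (array([0.3163, 0.0922, 0.995 ]), array([ 0.1681, -0.0368, -0.9852]))
scene {'fx': 405.9850588151093, 'fy': 405.9850588151093, 'cx': 311.2260623422281, 'cy': 202.32815557484804, 'rvec': array([ 1.1098,  2.2523, -1.1062]), 'tvec': array([ 0.2552, -0.2423,  1.5363])} (array([1.2419, 0.6241, 0.7431]), array([-0.6474, -0.4643, -0.6048]))
wrist {'fx': 359.5122922082681, 'fy': 359.5122922082681, 'cx': 319.09726030815676, 'cy': 200.9806950777678, 'rvec': array([-2.3426,  1.7228,  0.246 ]), 'tvec': array([-0.6474, -0.0352,  0.3794])} (array([ 0.2607, -0.598 ,  0.3725]), array([-0.2611, -0.0811, -0.9619]))
{'clock': 0.1, 'q': array([ 1.225 ,  0.4683, -0.0116,  1.6035,  0.006 ,  1.0714, -0.0563]), 'joint_vel': array([-0.0008, -0.0015,  0.0003, -0.0021,  0.0023,  0.0007, -0.0001]), 'tau': array([  0.002 , -53.352 ,   0.0219, -25.1966,   0.0114,   0.0043,
         0.    ]), 'position': array([ 0.1936, -0.62  ,  0.2491]), 'eef_rot': array([-0.5694,  0.4194, -0.4184,  0.57  ]), 'wrist_force': array([ 0.6701, -0.0598, -0.0719]), 'ft_torque': array([-0.0369, -0.0178, -0.036 ]), 'grip_width': 0.08528224743307986}
```

View pics/top0.png

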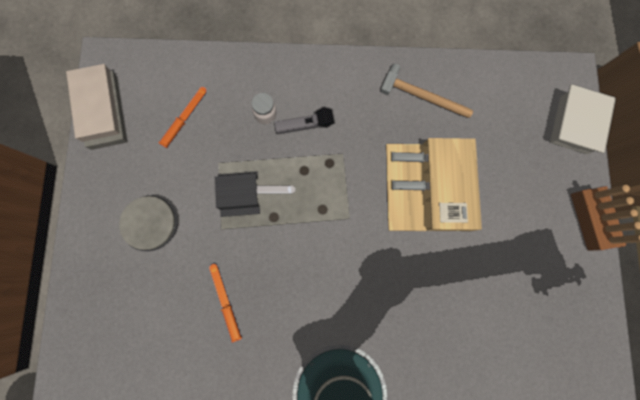

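View pics/scene0.png

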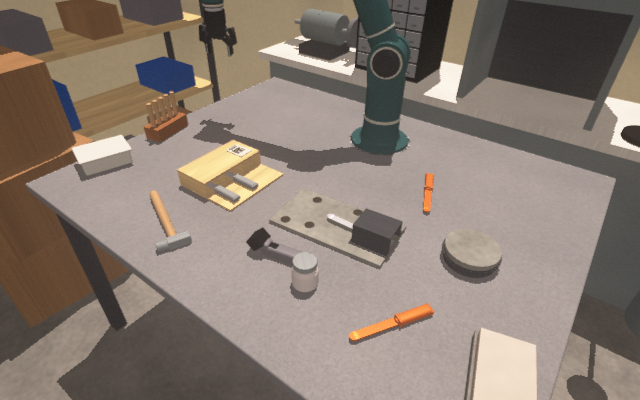

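Top view: hearth with guard (215–258,190), blade tip (295,189), rack mouths facing left with the lower bay (430,212) empty under the card (454,212), and the scanner at (275–333,120). Scene view agrees.

```bash
python3 - <<'E'
from h import *
im=cv2.imread("pics/top0.png")[95:240,205:490]
cv2.imwrite("pics/crop1.png",cv2.resize(im,(798,406),interpolation=cv2.INTER_CUBIC))
s=status.sense();print(R.from_quat(s["eef_rot"]).as_matrix().round(3))
c=cams.calibration("top")
for n,u,v,z in [("tip",295,189.5,.022),("bladein",258,190,.022),("hearth tl",219,163,.012),("tr",346,153,.012),("br",350,219,.012),("bl",222,229,.012),("scan tail",275,128,.03),("scan head",333,118,.05)]:
    print(n,plane(c,u,v,z).round(4))
E
```

```text
[[ 0.298 -0.001  0.955]
 [-0.955  0.001  0.298]
 [-0.002 -1.    -0.   ]]
tip [0.5088 0.1226 0.022 ]
bladein [0.505  0.2202 0.022 ]
hearth tl [0.5784 0.3298 0.012 ]
tr [ 0.616  -0.0133  0.012 ]
br [ 0.4348 -0.025   0.012 ]
bl [0.4006 0.3106 0.012 ]
scan tail [0.6752 0.1813 0.03  ]
scan head [0.7003 0.0261 0.05  ]
```

View pics/crop1.png

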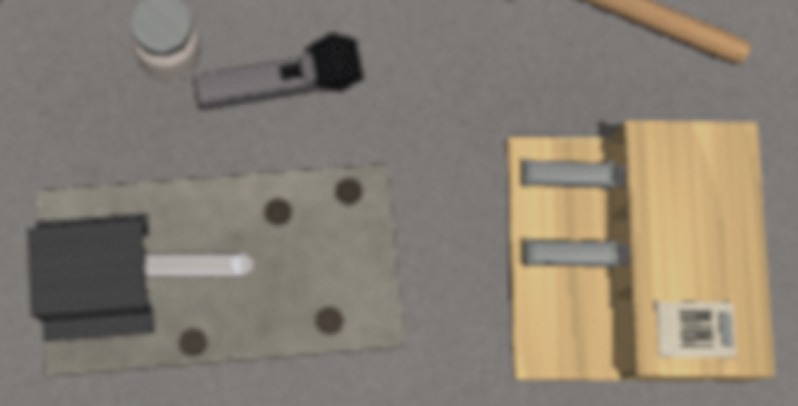

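The enlarged crop confirms: tip at top pixel ≈(295,189), hearth yawed about 6°, knife about 2°. Moving over to the blade for a close look.

Emit:
arm_command --steps '[[[28, 29, 0], [0, 0, 3.3], 0], [[57, 58, 0], [0, 0, 6.6], 0], [[85, 87, 0], [0, 0, 10], 0], [[114, 116, 0], [0, 0, 13.3], 0], [[142, 145, 0], [0, 0, 16.6], 0], [[170, 174, 0], [0, 0, 20], 0], [[199, 203, 0], [0, 0, 23.3], 0], [[227, 232, 0], [0, 0, 26.6], 0], [[256, 261, 0], [0, 0, 30], 0], [[284, 290, 0], [0, 0, 33.3], 0], [[312, 319, 0], [0, 0, 36.6], 0], [[341, 348, 0], [0, 0, 40], 0]]'

```text
clock: 1.1
position: [0.5355, -0.2709, 0.2498]
eef_rot: [0.679, -0.198, 0.198, -0.679]
wrist_force: [-0.2, -1.6, 0.2]
grip_width: 0.0855
```

Emit:
arm_command --steps '[[[0, 40, 0], [0, 0, 3.3], 0], [[-2, 80, 0], [0, 0, 6.6], 0], [[-4, 120, 0], [0, 0, 10], 0], [[-8, 160, 0], [0, 0, 13.3], 0], [[-12, 200, 0], [0, 0, 16.6], 0], [[-15, 240, 0], [0, 0, 20], 0], [[-18, 280, 0], [0, 0, 23.3], 0], [[-21, 320, 0], [0, 0, 26.6], 0], [[-24, 360, 0], [0, 0, 30], 0], [[-28, 400, 0], [0, 0, 33], 0], [[-28, 420, 0], [0, 0, 35], 0], [[-28, 420, 0], [0, 0, 35], 0]]'

```text
clock: 2.1
position: [0.5054, 0.1536, 0.2502]
eef_rot: [-0.706, -0.018, 0.018, 0.708]
wrist_force: [0.0, 0.5, 0.7]
grip_width: 0.0853
```

```bash
python3 - <<'E'
from h import *
s=status.sense();print(s["clock"],s["position"],R.from_quat(s["eef_rot"]).as_matrix().round(3).tolist(),s["joint_vel"].round(3))
c=cams.calibration("wrist"); im=snap("wrist","w1.png"); np.save("c1.npy",c)
print(ray(c,320,200)[0],proj(c,[[.508,.123,.022],[.505,.22,.022],[.500,.215,.012]]).round(0).tolist())
E
```

```text
2.1 [0.50538987 0.1535946  0.25019065] [[0.999, -0.0, -0.051], [0.051, 0.003, 0.999], [0.0, -1.0, 0.003]] [ 0.055 -0.009  0.072  0.017  0.013  0.013  0.016]
[0.50162694 0.22465932 0.37379385] [[320.0, 203.0], [322.0, 104.0], [316.0, 109.0]]
```

View pics/w1.png

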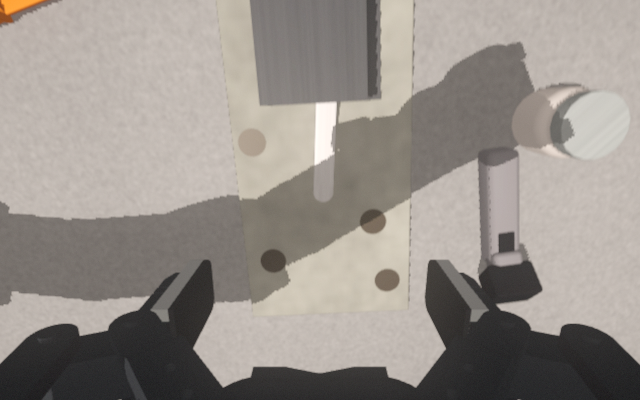

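Wrist view: tip (323,202), blade at guard edge spans (315–339,102); scanner body tail (479–518,152), head (480–541, 262–300); jar beside it at (590,125).

```bash
python3 - <<'E'
from h import *
c=np.load("c1.npy",allow_pickle=True).item()
im=cv2.imread("pics/w1.png").astype(int)
for v in (112,120,180,190): print(v,im[v,300:350,1].tolist())
for n,u,v,z in [("tip",323,202,.0245),("blL",315.5,104,.0245),("blR",338.5,104,.0245),("mL",261,105,.062),("mR",380,98,.062),
 ("hbl",252,315,.012),("hbr",408,308,.012),("s tailL",480,152,.03),("s tailR",518,151,.03),("s L250",484,245,.03),("s R250",520,245,.03),("headL",480,283,.034),("headR",541,283,.034),("jar top",598,124,.075)]:
    print(n,plane(c,u,v,z).round(4))
E
```

```text
112 [197, 196, 196, 197, 197, 197, 197, 197, 198, 199, 198, 198, 198, 196, 193, 214, 246, 254, 252, 250, 249, 248, 249, 249, 249, 248, 247, 245, 247, 246, 245, 246, 247, 246, 244, 229, 178, 132, 131, 170, 202, 201, 200, 199, 198, 197, 198, 197, 198, 198]
120 [197, 197, 196, 196, 196, 196, 195, 195, 195, 195, 194, 194, 195, 195, 191, 218, 250, 255, 252, 250, 249, 249, 249, 249, 249, 248, 247, 246, 247, 246, 245, 246, 247, 245, 243, 221, 142, 127, 166, 198, 196, 196, 195, 196, 193, 190, 188, 184, 178, 167]
180 [125, 125, 125, 125, 125, 123, 125, 126, 125, 124, 127, 126, 125, 133, 150, 153, 152, 150, 151, 152, 153, 154, 154, 154, 153, 153, 154, 154, 153, 153, 156, 154, 154, 143, 122, 120, 121, 122, 122, 119, 119, 120, 119, 119, 118, 117, 119, 118, 117, 119]
190 [125, 124, 123, 124, 124, 123, 122, 124, 124, 124, 123, 123, 121, 137, 151, 153, 153, 153, 151, 150, 150, 150, 153, 153, 152, 153, 153, 152, 152, 152, 151, 149, 145, 134, 120, 121, 122, 120, 120, 120, 119, 120, 119, 119, 119, 119, 118, 117, 118, 118]
tip [0.511  0.1249 0.0245]
blL [0.4989 0.22   0.0245]
blR [0.5205 0.2211 0.0245]
mL [0.4536 0.2174 0.062 ]
mR [0.5527 0.2281 0.062 ]
hbl [ 0.4371 -0.0177  0.012 ]
hbr [6.151e-01 3.000e-04 1.200e-02]
s tailL [0.6584 0.1837 0.03  ]
s tailR [0.6945 0.1865 0.03  ]
s L250 [0.679  0.0887 0.03  ]
s R250 [0.7161 0.0906 0.03  ]
headL [0.6803 0.0474 0.034 ]
headR [0.7444 0.0506 0.034 ]
jar top [0.73   0.2165 0.075 ]
```

Emit:
arm_command --steps '[[[2, 16, -20], [0, 0, -1.1], 0], [[2, 32, -50], [0, 0, -1.1], 0], [[2, 32, -85], [0, 0, -1.1], 0], [[2, 32, -120], [0, 0, -1.1], 0], [[2, 32, -150], [0, 0, -1.1], 0], [[2, 32, -170], [0, 0, -1.1], 0], [[2, 32, -170], [0, 0, -1.1], 0], [[2, 32, -170], [0, 0, -1.1], 0]]'

```text
clock: 2.82
position: [0.5085, 0.178, 0.0792]
eef_rot: [0.708, 0.006, -0.008, -0.707]
wrist_force: [0.0, 1.3, 0.4]
grip_width: 0.0853
```

```bash
python3 - <<'E'
from h import *
s=status.sense();print(s["clock"],s["position"],R.from_quat(s["eef_rot"]).as_matrix().round(3).tolist(),s["joint_vel"].round(3))
c=cams.calibration("wrist"); im=snap("wrist","w2.png"); np.save("c2.npy",c)
g=im[:,:,1].astype(int)
for v in range(40,340,20): print(v,g[v,290:350:3].tolist())
print(proj(c,[[.5107,.1249,.0245],[.508,.212,.0245]]))
E
```

```text
2.8167 [0.50849553 0.17801752 0.07918441] [[1.0, -0.002, -0.02], [0.02, -0.001, 1.0], [-0.002, -1.0, -0.001]] [ 0.005 -0.044 -0.029 -0.03  -0.005  0.001  0.002]
40 [126, 126, 126, 128, 129, 130, 130, 130, 129, 129, 129, 128, 126, 125, 125, 124, 123, 125, 125, 126]
60 [130, 126, 129, 129, 130, 134, 134, 134, 132, 132, 131, 131, 130, 129, 127, 127, 124, 126, 128, 126]
80 [134, 131, 127, 129, 132, 131, 133, 135, 133, 134, 133, 130, 131, 132, 128, 127, 127, 126, 127, 127]
100 [137, 133, 130, 130, 131, 132, 134, 134, 135, 133, 133, 132, 130, 134, 131, 127, 128, 127, 128, 128]
120 [134, 135, 133, 132, 129, 131, 133, 133, 135, 133, 133, 135, 132, 132, 132, 131, 131, 128, 126, 129]
140 [134, 136, 135, 133, 132, 131, 134, 132, 135, 134, 133, 134, 133, 132, 133, 132, 129, 129, 129, 128]
160 [138, 136, 137, 134, 134, 131, 132, 134, 135, 136, 135, 135, 134, 133, 134, 134, 129, 130, 129, 129]
180 [130, 130, 130, 131, 175, 230, 177, 159, 160, 160, 160, 159, 161, 160, 161, 161, 158, 137, 131, 132]
200 [133, 135, 133, 136, 142, 162, 162, 161, 161, 163, 162, 160, 161, 163, 163, 162, 160, 134, 131, 129]
220 [137, 135, 137, 138, 163, 202, 164, 161, 163, 164, 164, 161, 163, 162, 166, 165, 161, 136, 134, 134]
240 [207, 208, 206, 206, 205, 255, 254, 251, 250, 238, 201, 198, 198, 235, 250, 249, 242, 138, 191, 203]
260 [206, 206, 208, 208, 209, 252, 252, 248, 247, 248, 249, 246, 247, 246, 249, 247, 235, 136, 135, 199]
280 [203, 203, 205, 204, 203, 246, 248, 244, 245, 247, 247, 245, 245, 244, 246, 226, 159, 134, 134, 133]
300 [134, 134, 134, 134, 135, 240, 255, 255, 255, 225, 174, 162, 160, 161, 160, 157, 155, 133, 131, 131]
320 [128, 127, 126, 129, 128, 128, 128, 138, 156, 154, 157, 160, 159, 155, 135, 127, 127, 129, 128, 127]
[[321.46921406 324.57202365]
 [319.75508698 175.13483126]]
```

Emit:
arm_command --steps '[[[0, 0, -25], [0, 0, 0], 0], [[0, 0, -40], [0, 0, 0], 0], [[0, 0, -46], [0, 0, 0], 0], [[0, 0, -46], [0, 0, 0], 150], [[0, 0, -46], [0, 0, 0], 255], [[0, 0, -46], [0, 0, 0], 255], [[0, 0, -46], [0, 0, 0], 255], [[0, 0, -46], [0, 0, 0], 255], [[0, 0, -46], [0, 0, 0], 255], [[0, 0, -46], [0, 0, 0], 255], [[0, 0, -46], [0, 0, 0], 255]]' --squeeze 50

```text
clock: 3.78
position: [0.5092, 0.1796, 0.0343]
eef_rot: [-0.707, -0.008, 0.007, 0.707]
wrist_force: [0.8, -0.4, 1.0]
grip_width: 0.0183
```

Emit:
arm_command --steps '[[[0, 0, 1], [0, 0, 0], 255], [[0, -3, 2], [0, 0, 0], 255], [[1, -10, 2], [0, 0, 0], 255], [[2, -22, 2], [0, 0, 0], 255], [[3, -40, 2], [0, 0, 0], 255], [[3, -60, 2], [0, 0, 0], 255], [[4, -80, 2], [0, 0, 0], 255], [[5, -100, 2], [0, 0, 0], 255], [[6, -120, 2], [0, 0, 0], 255], [[7, -137, 2], [0, 0, 0], 255], [[8, -145, 2], [0, 0, 0], 255], [[8, -145, 2], [0, 0, 0], 255]]'

```text
clock: 4.78
position: [0.5167, 0.031, 0.0357]
eef_rot: [0.708, 0.006, -0.006, -0.706]
wrist_force: [-0.1, -0.6, -1.3]
grip_width: 0.0182
```

```bash
python3 - <<'E'
from h import *
s=status.sense();print(s["clock"],s["position"],s["grip_width"],s["wrist_force"])
c=cams.calibration("wrist"); im=snap("wrist","w3.png"); np.save("c3.npy",c)
E
```

```text
4.7833 [0.51665053 0.03104358 0.03567335] 0.018219032142974538 [-0.14971712 -0.64862167 -1.2579394 ]
```

View pics/w3.png

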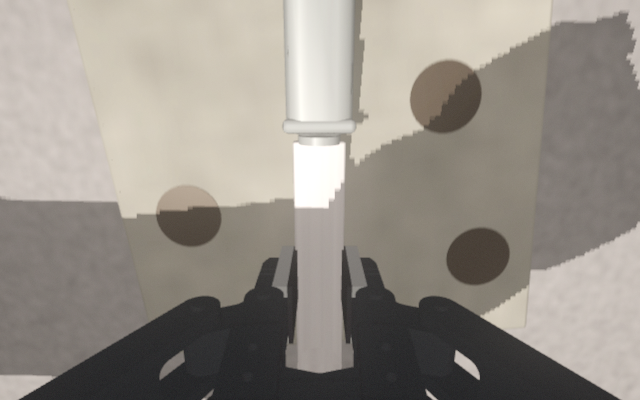

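The wrist view shows the knife in the jaws, shoulder flange at (320,128), the handle running up and the board below clear. Lowering it and letting go.

Emit:
arm_command --steps '[[[0, 0, -1], [0, 0, 0], 255], [[0, 0, -2], [0, 0, 0], 255], [[0, 0, -2], [0, 0, 0], 255], [[0, 0, -2], [0, 0, 0], 150], [[0, 0, -2], [0, 0, 0], 60], [[0, 0, -2], [0, 0, 0], 0], [[0, 0, -2], [0, 0, 0], 0], [[0, 0, -2], [0, 0, 0], 0], [[0, 0, 20], [0, 0, 0], 0], [[0, 15, 50], [0, 0, 0], 0], [[0, 45, 85], [0, 0, 0], 0], [[0, 60, 110], [0, 0, 0], 0]]'

```text
clock: 5.83
position: [0.5166, 0.0964, 0.1476]
eef_rot: [-0.707, -0.008, 0.008, 0.707]
wrist_force: [0.8, 0.4, 0.5]
grip_width: 0.0858
```

Emit:
arm_command --steps '[[[0, 10, 5], [0, 0, 0], 0], [[0, 10, 5], [0, 0, 0], 0], [[0, 10, 5], [0, 0, 0], 0]]'

```text
clock: 6.08
position: [0.5165, 0.1042, 0.1506]
eef_rot: [0.707, 0.008, -0.008, -0.707]
wrist_force: [-0.0, -0.1, -0.0]
grip_width: 0.0853
```

```bash
python3 - <<'E'
from h import *
s=status.sense();print(s["clock"],s["position"],s["grip_width"],s["joint_vel"].round(3))
c=cams.calibration("wrist"); im=snap("wrist","w4.png"); np.save("c4.npy",c)
print(proj(c,[[.515,.178,.022],[.515,.088,.022],[.515,-.022,.022],[.503,.222,.062]]))
E
```

```text
6.0833 [0.51646545 0.10417343 0.15061149] 0.08532779583083205 [0.018 0.026 0.031 0.02  0.002 0.004 0.003]
[[319.30146429  94.15407296]
 [316.63287103 220.83019435]
 [313.97895728 346.80949076]
 [298.61929739   6.50560081]]
```

View pics/w4.png

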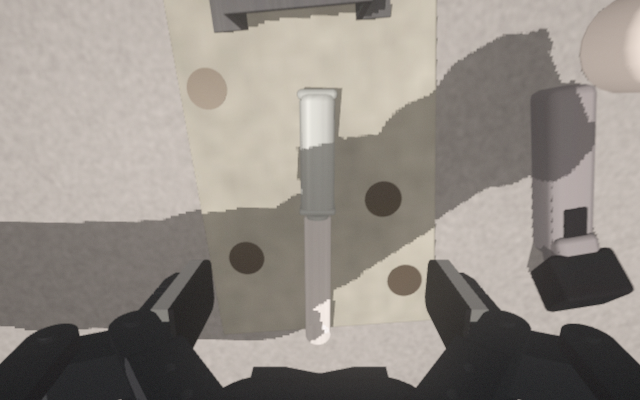

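Knife lies flat on the board: pommel (317,92), shoulder (318,213), tip (318,343), guard front edge at row ~30 above it. Scanner tail (563,88), head (580,275).

```bash
python3 - <<'E'
from h import *
c=np.load("c4.npy",allow_pickle=True).item()
for n,u,v,z in [("pommel",317,90,.029),("pomL",299,94,.024),("pomR",337,94,.024),("sh",318,213,.030),("shL",302,210,.024),("shR",333,210,.024),("tip",318,343,.0245),
 ("s tailL",531,92,.03),("s tailR",595,90,.03),("s R",598,235,.03),("s L",533,235,.03)]:
    print(n,plane(c,u,v,z).round(4))
c=cams.calibration("top")
for n,x,y,z in [("roof NL",626,122,.059),("roof NR",757,122,.059),("roof SR",775,376,.059),("roof SL",633,380,.059),("base NL",509,138,.008),("base SL",517,380,.008),("code",697,329,.061),("card nl",657,302,.061),("card nr",733,305,.061),("card sr",733,357,.061),("card sl",659,354,.061),("pom1",522,174,.028),("pom2",524,253,.028),("sh1",612,175,.028),("sh2",618,253,.028)]:
    print(n,plane(c,205+x/2.8-.3,95+y/2.8-.3,z).round(4))
E
```

```text
pommel [0.5134 0.1805 0.029 ]
pomL [0.5015 0.1778 0.024 ]
pomR [0.5268 0.1783 0.024 ]
sh [0.5158 0.0967 0.03  ]
shL [0.5042 0.0968 0.024 ]
shR [0.5268 0.0973 0.024 ]
tip [ 0.5182 -0.0163  0.0245]
s tailL [0.6525 0.1823 0.03  ]
s tailR [0.6938 0.1844 0.03  ]
s R [0.7195 0.0843 0.03  ]
s L [0.6723 0.0833 0.03  ]
roof NL [ 0.648  -0.2253  0.059 ]
roof NR [ 0.6516 -0.35    0.059 ]
roof SR [ 0.4115 -0.3536  0.059 ]
roof SL [ 0.405  -0.2239  0.059 ]
base NL [ 0.6462 -0.1257  0.008 ]
base SL [ 0.4073 -0.1303  0.008 ]
code [ 0.4525 -0.2834  0.061 ]
card nl [ 0.4765 -0.2477  0.061 ]
card nr [ 0.4754 -0.3175  0.061 ]
card sr [ 0.4277 -0.3152  0.061 ]
card sl [ 0.4289 -0.2477  0.061 ]
pom1 [ 0.6038 -0.1334  0.028 ]
pom2 [ 0.5262 -0.1342  0.028 ]
sh1 [ 0.6052 -0.2205  0.028 ]
sh2 [ 0.5285 -0.224   0.028 ]
```

Emit:
arm_command --steps '[[[-4, -30, 15], [0, 0, 0], 0], [[-9, -65, 30], [0, 0, 0], 0], [[-14, -100, 45], [0, 0, 0], 0], [[-20, -135, 60], [0, 0, 0], 0], [[-26, -170, 75], [0, 0, 0], 0], [[-32, -205, 90], [0, 0, 0], 0], [[-38, -240, 100], [0, 0, 0], 0], [[-43, -275, 100], [0, 0, 0], 0], [[-48, -305, 100], [0, 0, 0], 0], [[-50, -320, 100], [0, 0, 0], 0], [[-50, -320, 100], [0, 0, 0], 0], [[-50, -320, 100], [0, 0, 0], 0]]'

```text
clock: 7.13
position: [0.4652, -0.2169, 0.2492]
eef_rot: [-0.706, -0.005, 0.007, 0.708]
wrist_force: [-0.9, 0.7, 1.3]
grip_width: 0.0857
```

```bash
python3 - <<'E'
from h import *
s=status.sense();print(s["clock"],s["position"],s["joint_vel"].round(3))
c=cams.calibration("wrist"); im=snap("wrist","w5.png"); np.save("c5.npy",c)
E
```

```text
7.1333 [ 0.46520093 -0.21691857  0.24923973] [-0.035 -0.011 -0.041  0.007 -0.007  0.001 -0.005]
```

View pics/w5.png

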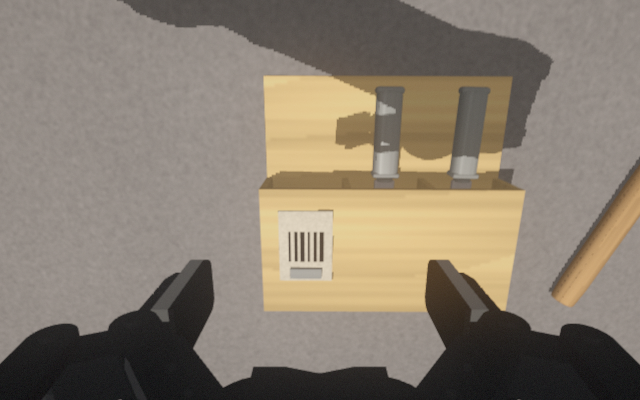

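Wrist view over the rack: roof front edge (261,188)–(522,188), base edge (264,77)–(511,77), bay under the card empty, code at (306,247), the stored knives at columns 386 and 468.

```bash
python3 - <<'E'
from h import *
c=np.load("c5.npy",allow_pickle=True).item()
g=cv2.imread("pics/w5.png")
for n,u,v,z in [("roof L",261,188.5,.059),("roof R",522,188.5,.059),("back L",264,310,.059),("back R",507,310,.059),("base L",264.5,77,.008),("base R",511.5,77,.008),("code",306,247,.061),("card",279,211,.061),("card",332.5,211,.061),("card",333,279,.061),("card",280,279,.061),
 ("pom1",390,87,.026),("pom2",474,88,.026),("sh1",385.5,178,.028),("sh2",464,178,.028)]:
    print(n,plane(c,u,v,z).round(4))
E
```

```text
roof L [ 0.4127 -0.2242  0.059 ]
roof R [ 0.647  -0.2201  0.059 ]
back L [ 0.4123 -0.3486  0.059 ]
back R [ 0.6534 -0.3442  0.059 ]
base L [ 0.4107 -0.1266  0.008 ]
base R [ 0.6477 -0.1226  0.008 ]
code [ 0.4536 -0.2794  0.061 ]
card [ 0.4288 -0.2445  0.061 ]
card [ 0.4774 -0.2437  0.061 ]
card [ 0.4798 -0.3121  0.061 ]
card [ 0.4288 -0.3131  0.061 ]
pom1 [ 0.5285 -0.1343  0.026 ]
pom2 [ 0.6058 -0.1339  0.026 ]
sh1 [ 0.5298 -0.2193  0.028 ]
sh2 [ 0.6065 -0.218   0.028 ]
```

Emit:
arm_command --steps '[[[5, 36, -10], [0, 0, -0.5], 0], [[10, 72, -20], [0, 0, -0.5], 0], [[15, 108, -30], [0, 0, -0.5], 0], [[20, 144, -45], [0, 0, -0.5], 0], [[25, 180, -60], [0, 0, -0.5], 0], [[30, 216, -80], [0, 0, -0.5], 0], [[35, 252, -100], [0, 0, -0.5], 0], [[40, 288, -120], [0, 0, -0.5], 0], [[45, 324, -140], [0, 0, -0.5], 0], [[49, 350, -150], [0, 0, -0.5], 0], [[50, 360, -160], [0, 0, -0.5], 0], [[50, 360, -160], [0, 0, -0.5], 0]]'

```text
clock: 8.18
position: [0.5142, 0.1496, 0.0888]
eef_rot: [-0.706, -0.006, 0.009, 0.708]
wrist_force: [-2.1, 0.2, 1.1]
grip_width: 0.0856
```

Emit:
arm_command --steps '[[[0, 0, 0], [0, 0, 0], 0], [[0, 0, 0], [0, 0, 0], 0]]'

```text
clock: 8.35
position: [0.5164, 0.144, 0.091]
eef_rot: [0.707, 0.004, -0.005, -0.707]
wrist_force: [-0.3, -0.5, 1.2]
grip_width: 0.0854
```

```bash
python3 - <<'E'
from h import *
s=status.sense();print(s["clock"],s["position"],s["joint_vel"].round(3),R.from_quat(s["eef_rot"]).as_matrix().round(3).tolist())
c=cams.calibration("wrist"); im=snap("wrist","w6.png"); np.save("c6.npy",c)
g=im[:,:,1].astype(int)
for v in range(130,340,15): print(v,g[v,280:360:3].tolist())
print(proj(c,[[.5142,.142,.032],[.513,.1825,.022],[.5155,.0945,.03]]))
E
```

```text
8.35 [0.51641061 0.14404435 0.09104683] [ 0.023 -0.016  0.004 -0.003  0.001 -0.004 -0.002] [[1.0, -0.001, -0.013], [0.013, -0.001, 1.0], [-0.001, -1.0, -0.001]]
130 [199, 199, 199, 199, 199, 199, 200, 200, 200, 199, 198, 196, 195, 193, 193, 191, 192, 192, 193, 194, 193, 195, 196, 196, 198, 199, 198]
145 [196, 196, 197, 196, 195, 196, 196, 196, 196, 198, 197, 198, 197, 197, 197, 196, 194, 195, 195, 194, 195, 196, 197, 198, 199, 198, 198]
160 [198, 197, 199, 199, 199, 197, 186, 127, 128, 127, 129, 128, 130, 129, 129, 130, 127, 125, 124, 124, 127, 128, 127, 127, 126, 127, 126]
175 [129, 129, 126, 127, 125, 128, 129, 132, 143, 198, 131, 131, 132, 133, 132, 131, 132, 131, 124, 123, 123, 126, 127, 125, 127, 128, 126]
190 [128, 129, 129, 129, 125, 125, 131, 133, 137, 133, 133, 135, 133, 133, 132, 133, 132, 131, 126, 117, 121, 123, 122, 123, 123, 125, 124]
205 [126, 127, 127, 130, 129, 123, 129, 132, 136, 133, 134, 133, 135, 133, 132, 133, 133, 130, 126, 118, 119, 189, 183, 180, 178, 160, 122]
220 [152, 151, 152, 165, 179, 120, 129, 132, 137, 134, 134, 134, 135, 132, 132, 133, 132, 129, 165,
[... 408 characters left out ...]
2, 130, 126, 117, 121, 121, 121, 119, 118, 118, 121]
280 [117, 119, 120, 119, 120, 119, 160, 127, 133, 132, 129, 132, 133, 134, 131, 131, 130, 131, 126, 120, 122, 121, 120, 118, 118, 118, 119]
295 [120, 119, 119, 120, 121, 119, 118, 126, 131, 133, 129, 127, 131, 130, 130, 131, 131, 131, 125, 111, 118, 119, 119, 118, 118, 119, 118]
310 [116, 118, 117, 117, 119, 118, 129, 127, 127, 127, 128, 126, 127, 128, 127, 128, 128, 128, 128, 122, 119, 119, 120, 121, 120, 120, 120]
325 [118, 119, 119, 116, 118, 118, 118, 130, 146, 144, 144, 145, 144, 145, 145, 145, 146, 143, 121, 122, 123, 122, 124, 122, 121, 120, 119]
[[315.09957797 238.4973935 ]
 [313.77529464 161.55859499]
 [316.58435523 312.78077412]]
```

Emit:
arm_command --steps '[[[-1.5, 0, -25], [0, 0, 0], 0], [[-1.5, 0, -45], [0, 0, 0], 0], [[-1.5, 0, -57], [0, 0, 0], 0], [[-1.5, 0, -57], [0, 0, 0], 80], [[-1.5, 0, -57], [0, 0, 0], 150], [[-1.5, 0, -57], [0, 0, 0], 255], [[-1.5, 0, -57], [0, 0, 0], 255], [[-1.5, 0, -57], [0, 0, 0], 255], [[-1.5, 0, -57], [0, 0, 0], 255], [[-1.5, 0, -57], [0, 0, 0], 255]]' --squeeze 60

```text
clock: 9.23
position: [0.5163, 0.1448, 0.0353]
eef_rot: [-0.707, -0.005, 0.004, 0.707]
wrist_force: [-0.6, -0.6, 6.7]
grip_width: 0.0223
```

```bash
python3 - <<'E'
from h import *
s=status.sense();print(s["clock"],s["position"],s["grip_width"],R.from_quat(s["eef_rot"]).as_matrix().round(3).tolist())
E
```

```text
9.2333 [0.51627592 0.14480638 0.03525231] 0.0223136749601432 [[1.0, 0.002, -0.013], [0.013, 0.0, 1.0], [0.002, -1.0, 0.0]]
```

Emit:
arm_command --steps '[[[0, 0, 10], [0, 0, 0], 255], [[0, 0, 30], [0, 0, 0], 255], [[-6, -12, 45], [0, 0, 0], 255], [[-16, -36, 50], [0, 0, 0], 255], [[-27, -65, 50], [0, 0, 0.2], 255], [[-38, -95, 50], [0, 0, 0.4], 255], [[-49, -120, 50], [0, 0, 0.4], 255], [[-58, -140, 45], [0, 0, 0.4], 255], [[-63, -150, 30], [0, 0, 0.4], 255], [[-64, -155, 12], [0, 0, 0.4], 255], [[-64, -155, 0], [0, 0, 0.4], 255], [[-64, -155, 0], [0, 0, 0.4], 255]]'

```text
clock: 10.23
position: [0.451, -0.0115, 0.0337]
eef_rot: [0.707, 0.006, -0.007, -0.707]
wrist_force: [0.6, 1.0, -1.9]
grip_width: 0.0226
```

```bash
python3 - <<'E'
from h import *
s=status.sense();print(s["clock"],s["position"],s["grip_width"],s["wrist_force"],R.from_quat(s["eef_rot"]).as_matrix().round(3).tolist())
c=cams.calibration("scene");im=snap("scene","s2.png")
c0=proj(c,[.45,-.1,.03])[0].astype(int);print(c0)
x,y=c0; cv2.imwrite("pics/s2c.png",cv2.resize(im[max(0,y-75):y+75,max(0,x-110):x+110,::-1],None,fx=3.4,fy=3.4,interpolation=cv2.INTER_CUBIC))
E
```

```text
10.2333 [ 0.45101498 -0.01150272  0.03368441] 0.022645396976220516 [ 0.56146825  1.03695488 -1.91380901] [[1.0, -0.001, -0.019], [0.019, -0.001, 1.0], [-0.001, -1.0, -0.001]]
[280 174]
```

View pics/s2c.png

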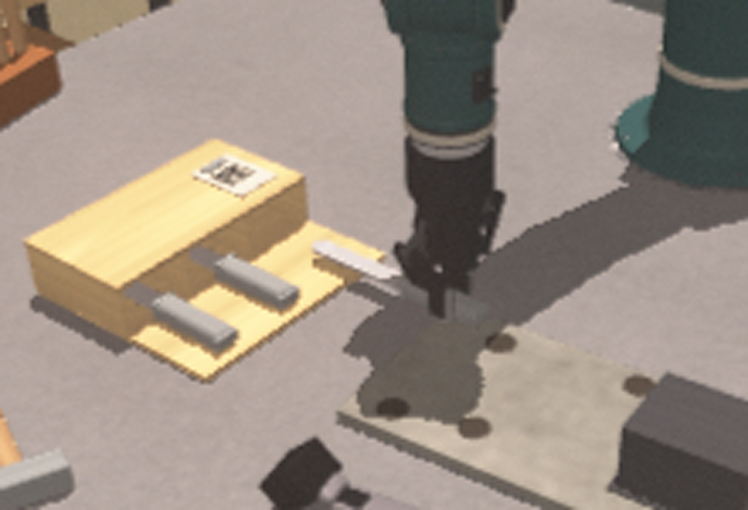

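Blade is level and pointing at the empty bay (blade (315–400, 245–275) in the crop). Sliding in, slightly raised.

Emit:
arm_command --steps '[[[0, -2, 4], [0, 0, 0], 255], [[0, -15, 4], [0, 0, 0], 255], [[0, -35, 4], [0, 0, 0], 255], [[0, -58, 4], [0, 0, 0], 255], [[0.5, -80, 4], [0, 0, 0], 255], [[0.5, -102, 4], [0, 0, 0], 255], [[0.5, -124, 4], [0, 0, 0], 255], [[0.5, -142, 4], [0, 0, 0], 255], [[0.5, -155, 4], [0, 0, 0], 255], [[0.5, -161, 4], [0, 0, 0], 255], [[0.5, -161, 2], [0, 0, 0], 255], [[0.5, -161, 2], [0, 0, 0], 255]]'

```text
clock: 11.28
position: [0.4517, -0.171, 0.0361]
eef_rot: [-0.707, -0.007, 0.007, 0.707]
wrist_force: [-0.4, -0.3, -1.0]
grip_width: 0.0227
```

```bash
python3 - <<'E'
from h import *
s=status.sense();print(s["clock"],s["position"],s["grip_width"],s["wrist_force"])
c=cams.calibration("wrist");np.save("c7.npy",c);im=snap("wrist","w7.png")
cal=c
for n,P in [("mouth roof",[.4525,-.2243,.059]),("mouth base",[.4525,-.2243,.008]),("sh top",[.4525,-.2243,.028])]: print(n,proj(c,P).round(1))
c=cams.calibration("top");im2=snap("top","t7.png")
p=proj(c,[.49,-.2,.03])[0].astype(int);x,y=p
a=cv2.resize(im2[y-50:y+50,x-60:x+60],None,fx=4,fy=4,interpolation=cv2.INTER_CUBIC)[:,:,::-1]
b=im[100:300,170:490][:,:,::-1]
cv2.imwrite("pics/m7.png",np.hstack([a,cv2.resize(b,(320,400))]));print(proj(c,[[.4525,-.2243,.059],[.4525,-.2243,.028]]),x,y)
E
```

```text
11.2833 [ 0.45170784 -0.1709706   0.03613194] 0.022724434828735724 [-0.4185834  -0.26365815 -0.96986606]
mouth roof [[318.7 454.4]]
mouth base [[318.7 357.3]]
sh top [[318.7 388.3]]
[[430.3070737  211.76325875]
 [426.40215074 213.37026077]] 417 198
```

View pics/m7.png

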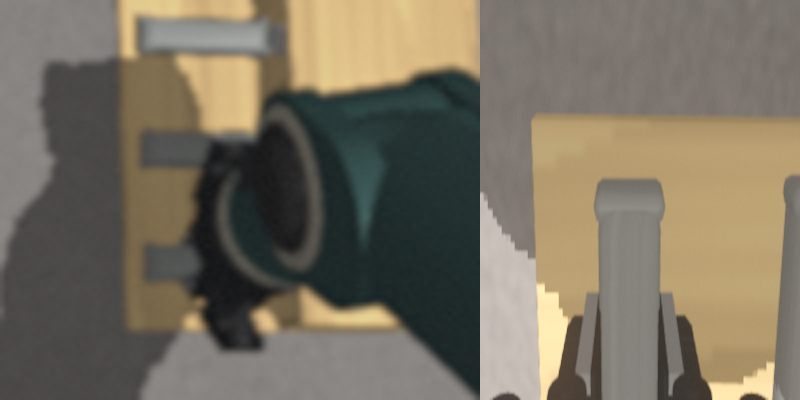

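Wrist crop: our pommel level (row 180) with the stored neighbour's (177); top crop agrees (pommels 17/17/16 px from the base edge). Lowering.

Emit:
arm_command --steps '[[[0, -1.5, -2], [0, 0, 0], 255], [[0, -1.5, -3.5], [0, 0, 0], 255], [[0, -1.5, -4.5], [0, 0, 0], 255], [[0, -1.5, -4.5], [0, 0, 0], 255], [[0, -1.5, -4.5], [0, 0, 0], 255]]'

```text
clock: 11.8
position: [0.4517, -0.1727, 0.0314]
eef_rot: [-0.707, -0.007, 0.007, 0.707]
wrist_force: [0.1, 0.3, -1.3]
grip_width: 0.0224
```

Emit:
arm_command --steps '[[[0, 0, -0.7], [0, 0, 0], 255], [[0, 0, -0.7], [0, 0, 0], 255], [[0, 0, -0.7], [0, 0, 0], 255]]'

```text
clock: 12.05
position: [0.4518, -0.1729, 0.0308]
eef_rot: [0.707, 0.007, -0.007, -0.707]
wrist_force: [0.1, -1.2, -1.2]
grip_width: 0.0228
```

Emit:
arm_command --steps '[[[0, 0, -0.8], [0, 0, 0], 255], [[0, 0, -1.2], [0, 0, 0], 255], [[0, 0, -1.2], [0, 0, 0], 255], [[0, 0, -1.2], [0, 0, 0], 255]]'

```text
clock: 12.38
position: [0.4518, -0.1729, 0.0296]
eef_rot: [0.707, 0.007, -0.007, -0.707]
wrist_force: [0.5, -0.4, -0.7]
grip_width: 0.0226
```

Emit:
arm_command --steps '[[[0, 0, -0.8], [0, 0, 0], 255], [[0, 0, -0.8], [0, 0, 0], 255], [[0, 0, -0.8], [0, 0, 0], 255]]'

```text
clock: 12.63
position: [0.4518, -0.1729, 0.0291]
eef_rot: [0.707, 0.007, -0.007, -0.707]
wrist_force: [-2.0, 1.2, 4.9]
grip_width: 0.0224
```

Contact felt (+4.9 N). Releasing with a partial opening and rising.

Emit:
arm_command --steps '[[[0, 0, 0], [0, 0, 0], 160], [[0, 0, 0], [0, 0, 0], 110], [[0, 0, 0], [0, 0, 0], 110], [[0, 0, 0], [0, 0, 0], 110], [[0, 0, 0], [0, 0, 0], 110], [[0, 0, 15], [0, 0, 0], 110], [[0, 0, 40], [0, 0, 0], 110], [[0, 0, 75], [0, 0, 0], 110], [[0, 10, 110], [0, 0, 0], 110], [[0, 25, 140], [0, 0, 0], 60], [[0, 35, 160], [0, 0, 0], 0], [[0, 35, 160], [0, 0, 0], 0]]'

```text
clock: 13.63
position: [0.4543, -0.1363, 0.1929]
eef_rot: [0.708, 0.011, -0.006, -0.706]
wrist_force: [1.1, -0.7, 0.7]
grip_width: 0.0821
```

Emit:
arm_command --steps '[[[0, 0, 0], [0, 0, 0], 0], [[0, 0, 0], [0, 0, 0], 0]]'

```text
clock: 13.8
position: [0.4511, -0.1385, 0.188]
eef_rot: [0.707, 0.006, -0.007, -0.707]
wrist_force: [-0.2, -0.9, -0.5]
grip_width: 0.0854
```

```bash
python3 - <<'E'
from h import *
s=status.sense();print(s["clock"],s["position"])
c=cams.calibration("wrist");np.save("c8.npy",c);im=snap("wrist","w8.png")
print(proj(c,[[.4525,-.2243,.028],[.4525,-.2243,.059],[.4525,-.2243,.008],[.451,-.134,.026],[.5285,-.134,.026]]).round(1).tolist())
E
```

```text
13.8 [ 0.4510657  -0.13849599  0.18801705]
[[319.0, 284.2], [319.0, 303.6], [319.0, 273.5], [319.2, 183.5], [414.2, 185.2]]
```

View pics/w8.png

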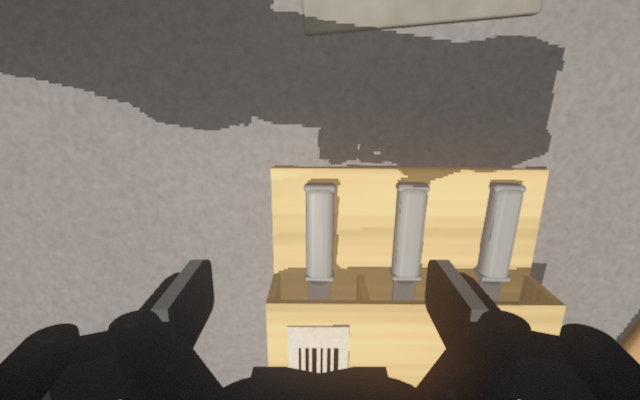

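Three knives lie identically (pommels row 185, shoulders row 278; columns 320/411/506). Now the scanner: a close look from above.

Emit:
arm_command --steps '[[[22, 20, 5], [0, 0, 1], 0], [[48, 42, 15], [0, 0, 3], 0], [[75, 65, 25], [0, 0, 5], 0], [[102, 88, 32], [0, 0, 7], 0], [[129, 111, 32], [0, 0, 9], 0], [[156, 134, 32], [0, 0, 11], 0], [[183, 157, 32], [0, 0, 12], 0], [[210, 180, 32], [0, 0, 12], 0], [[228, 193, 32], [0, 0, 12], 0], [[234, 198, 32], [0, 0, 12], 0], [[234, 198, 32], [0, 0, 12], 0], [[234, 198, 32], [0, 0, 12], 0]]'

```text
clock: 14.85
position: [0.6848, 0.0592, 0.2189]
eef_rot: [0.703, 0.08, -0.082, -0.702]
wrist_force: [-1.2, -0.7, 0.7]
grip_width: 0.0854
```

```bash
python3 - <<'E'
from h import *
s=status.sense();print(s["clock"],s["position"],s["joint_vel"].round(3),R.from_quat(s["eef_rot"]).as_matrix().round(3).tolist())
c=cams.calibration("wrist");np.save("c9.npy",c);im=snap("wrist","w9.png")
print(proj(c,[[.6925,.106,.03],[.675,.184,.03],[.7125,.0185,.03]]).round(1).tolist())
E
```

```text
14.85 [0.68478987 0.05917    0.21885836] [ 0.026 -0.027  0.002  0.015 -0.     0.    -0.   ] [[0.974, -0.003, -0.227], [0.227, -0.001, 0.974], [-0.003, -1.0, -0.0]]
[[340.5, 131.4], [342.9, 29.3], [338.5, 229.9]]
```

View pics/w9.png

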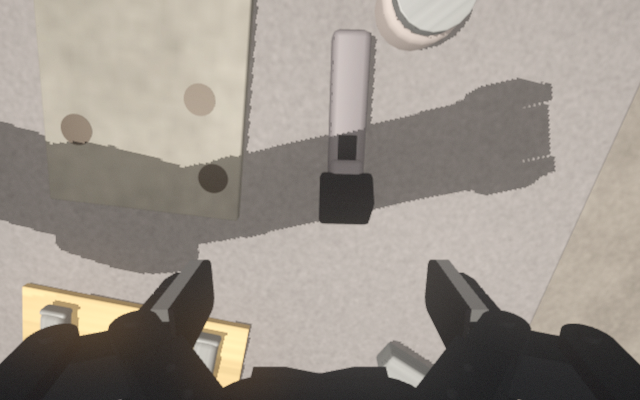

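Scanner from above: tail (351,31), body edges (329–366) at row 150, head (320–373, 174–222); jar at upper right, clear.

```bash
python3 - <<'E'
from h import *
c=np.load("c9.npy",allow_pickle=True).item()
g=cv2.imread("pics/w9.png")[:,:,1].astype(int)
for v in (60,90,150): print(v,[(u,g[v,u]) for u in list(range(322,338,2))+list(range(360,380,2))])
for n,u,v,z in [("tail",351.5,30,.03),("L60",331.5,60,.025),("R60",371,60,.025),("L150",329,150,.025),("R150",366,150,.025),("headL",320,195,.05),("headR",373,195,.05),("hfront",347,222,.045),("hback",347,174,.06)]:
    print(n,plane(c,u,v,z).round(4))
E
```

```text
60 [(322, np.int64(185)), (324, np.int64(184)), (326, np.int64(183)), (328, np.int64(183)), (330, np.int64(168)), (332, np.int64(134)), (334, np.int64(169)), (336, np.int64(182)), (360, np.int64(177)), (362, np.int64(175)), (364, np.int64(166)), (366, np.int64(150)), (368, np.int64(128)), (370, np.int64(111)), (372, np.int64(119)), (374, np.int64(120)), (376, np.int64(186)), (378, np.int64(184))]
90 [(322, np.int64(180)), (324, np.int64(178)), (326, np.int64(181)), (328, np.int64(183)), (330, np.int64(134)), (332, np.int64(159)), (334, np.int64(176)), (336, np.int64(189)), (360, np.int64(176)), (362, np.int64(170)), (364, np.int64(153)), (366, np.int64(132)), (368, np.int64(112)), (370, np.int64(120)), (372, np.int64(120)), (374, np.int64(187)), (376, np.int64(187)), (378, np.int64(187))]
150 [(322, np.int64(115)), (324, np.int64(112)), (326, np.int64(113)), (328, np.int64(96)), (330, np.int64(97)), (332, np.int64(104)), (334, np.int64(108)), (336, np.int64(107)), (360, np.int64(102)), (362, np.int64(101)), (364, np.int64(103)), (366, np.int64(117)), (368, np.int64(114)), (370, np.int64(113)), (372, np.int64(116)), (374, np.int64(118)), (376, np.int64(116)), (378, np.int64(111))]
tail [0.6818 0.1851 0.03  ]
L60 [0.6716 0.1603 0.025 ]
R60 [0.7033 0.1677 0.025 ]
L150 [0.6869 0.0876 0.025 ]
R150 [0.7187 0.0951 0.025 ]
headL [0.687  0.0524 0.05  ]
headR [0.7304 0.0625 0.05  ]
hfront [0.7159 0.0326 0.045 ]
hback [0.7035 0.0768 0.06  ]
```

Emit:
arm_command --steps '[[[4, 17, -20], [0, 0, -0.8], 0], [[8, 35, -50], [0, 0, -0.8], 0], [[12, 50, -85], [0, 0, -0.8], 0], [[12, 52, -120], [0, 0, -0.8], 0], [[12, 52, -140], [0, 0, -0.8], 0], [[12, 52, -145], [0, 0, -0.8], 0], [[12, 52, -145], [0, 0, -0.8], 0], [[12, 52, -145], [0, 0, -0.8], 0]]'

```text
clock: 15.57
position: [0.6984, 0.1109, 0.0772]
eef_rot: [0.703, 0.076, -0.075, -0.703]
wrist_force: [-0.3, 0.7, 0.7]
grip_width: 0.085
```

```bash
python3 - <<'E'
from h import *
s=status.sense();print(s["clock"],s["position"],R.from_quat(s["eef_rot"]).as_matrix().round(3).tolist())
c=cams.calibration("wrist");im=snap("wrist","w10.png");g=im[:,:,1].astype(int)
for v in range(60,300,30): print(v,g[v,260:390:4].tolist())
d=np.array([.213,-.977,0]);n=np.array([.977,.213,0]);o=np.array([.698,.1065,.025])
for x in (-80,-40,0): print(proj(c,[o+d*x/1e3-n*.016,o+d*x/1e3+n*.016]).round(0).tolist())
E
```

```text
15.5667 [0.69840548 0.11085364 0.07723904] [[0.977, 0.002, -0.212], [0.212, -0.0, 0.977], [0.002, -1.0, -0.0]]
60 [190, 184, 186, 191, 190, 187, 191, 192, 190, 188, 190, 187, 186, 186, 187, 190, 192, 190, 188, 190, 189, 186, 189, 189, 186, 182, 182, 186, 205, 222, 231, 232, 230]
90 [192, 194, 192, 190, 189, 193, 192, 152, 175, 180, 181, 180, 179, 178, 178, 178, 178, 176, 174, 170, 165, 152, 132, 124, 125, 141, 192, 191, 189, 178, 180, 181, 193]
120 [191, 189, 193, 198, 199, 194, 182, 162, 198, 216, 217, 214, 211, 208, 205, 202, 200, 198, 194, 191, 185, 165, 143, 123, 128, 168, 197, 194, 190, 193, 195, 194, 194]
150 [193, 192, 195, 195, 192, 193, 192, 169, 195, 212, 212, 212, 210, 208, 204, 200, 198, 195, 191, 189, 180, 160, 132, 122, 125, 191, 192, 193, 191, 192, 191, 193, 183]
180 [192, 190, 191, 193, 191, 192, 192, 163, 193, 207, 208, 209, 207, 206, 203, 199, 197, 192, 189, 185, 174, 153, 119, 121, 121, 123, 124, 120, 120, 123, 126, 122, 125]
210 [183, 123, 124, 122, 122, 124, 122, 103, 112, 115, 116, 115, 116, 116, 115, 115, 115, 114, 114, 115, 110, 106, 105, 122, 124, 122, 122, 119, 121, 122, 122, 120, 122]
240 [121, 120, 123, 120, 117, 123, 118, 99, 108, 110, 112, 111, 112, 111, 112, 109, 112, 111, 110, 111, 107, 102, 117, 119, 119, 120, 127, 120, 119, 124, 121, 123, 123]
270 [121, 125, 124, 121, 120, 119, 117, 95, 103, 107, 109, 46, 42, 43, 45, 45, 45, 46, 75, 108, 104, 101, 117, 121, 119, 117, 118, 120, 119, 119, 125, 120, 116]
[[281.0, 88.0], [350.0, 88.0]]
[[283.0, 173.0], [348.0, 172.0]]
[[286.0, 247.0], [346.0, 247.0]]
```

Emit:
arm_command --steps '[[[0, 0, -25], [0, 0, 0], 0], [[0, 0, -43], [0, 0, 0], 0], [[0, 0, -53], [0, 0, 0], 0], [[0, 0, -53], [0, 0, 0], 60], [[0, 0, -53], [0, 0, 0], 120], [[0, 0, -53], [0, 0, 0], 255], [[0, 0, -53], [0, 0, 0], 255], [[0, 0, -53], [0, 0, 0], 255], [[0, 0, -53], [0, 0, 0], 255], [[0, 0, -53], [0, 0, 0], 255]]' --squeeze 70

```text
clock: 16.45
position: [0.6987, 0.1124, 0.0242]
eef_rot: [-0.703, -0.077, 0.075, 0.703]
wrist_force: [-0.4, 0.5, 6.0]
grip_width: 0.0307
```

```bash
python3 - <<'E'
from h import *
s=status.sense();print(s["clock"],s["position"],s["grip_width"],s["wrist_force"],R.from_quat(s["eef_rot"]).as_matrix().round(3).tolist())
E
```

```text
16.45 [0.69868362 0.11240461 0.02422274] 0.030708709610728434 [-0.4472019   0.52256371  5.95085358] [[0.977, 0.002, -0.214], [0.214, 0.0, 0.977], [0.002, -1.0, -0.0]]
```

Emit:
arm_command --steps '[[[0, 0, 8], [0, 0, 0], 255], [[0, 0, 25], [0, 0, 0], 255], [[0, 0, 50], [0, 0, 0], 255], [[-10, -10, 75], [0, 0, -1], 255], [[-30, -32, 95], [0, 0, -2], 255], [[-53, -56, 105], [0, 0, -3], 255], [[-77, -82, 105], [0, 0, -4], 255], [[-101, -107, 105], [0, 0, -5], 255], [[-125, -133, 105], [0, 0, -6], 255], [[-149, -158, 105], [0, 0, -7], 255], [[-173, -184, 105], [0, 0, -8], 255], [[-197, -209, 105], [0, 0, -9], 255]]'

```text
clock: 17.45
position: [0.4994, -0.0981, 0.1288]
eef_rot: [0.707, 0.021, -0.02, -0.706]
wrist_force: [0.6, -0.3, -1.6]
grip_width: 0.0304
```

Emit:
arm_command --steps '[[[-20, -21, 0], [0, 0, -1], 255], [[-36, -38, -4], [0, 0, -2], 255], [[-46, -49, -10], [0, 0, -2.2], 255], [[-50, -54, -14], [0, 0, -2.2], 255], [[-50, -54, -14], [0, 0, -2.2], 255], [[-50, -54, -14], [0, 0, -2.2], 255], [[-50, -54, -14], [0, 0, -2.2], 255]]'

```text
clock: 18.03
position: [0.4522, -0.1495, 0.1141]
eef_rot: [-0.707, -0.008, 0.007, 0.707]
wrist_force: [-0.4, 1.0, -2.6]
grip_width: 0.0308
```

```bash
python3 - <<'E'
from h import *
s=status.sense();M=R.from_quat(s["eef_rot"]).as_matrix();print(s["clock"],s["position"],s["grip_width"],M.round(3).tolist(),s["joint_vel"].round(3))
d=-M[:,2]; up=-M[:,1]
print("spot",s["position"]+d*.1291-up*.0537)
im=snap("scene","s3.png");c=cams.calibration("scene")
x,y=proj(c,[.45,-.2,.1])[0].astype(int)
cv2.imwrite("pics/s3c.png",cv2.resize(im[y-65:y+65,x-90:x+90,::-1],None,fx=4,fy=4,interpolation=cv2.INTER_CUBIC))
o=s["position"]-up*.0242+d*.0056
print(x,y,proj(c,[o,o-d*.0745,o+d*.074+up*.02,o+d*.1235-up*.0295]).round(1).tolist())
E
```

```text
18.0333 [ 0.45220861 -0.1495363   0.11411722] 0.030788001142264394 [[1.0, 0.002, -0.022], [0.022, 0.001, 1.0], [0.002, -1.0, 0.001]] [-0.005  0.    -0.001  0.     0.001  0.     0.001]
spot [ 0.45517294 -0.27856144  0.06031922]
255 145 [[265.7, 153.3], [284.2, 160.8], [247.7, 140.7], [238.1, 149.6]]
```

View pics/s3c.png

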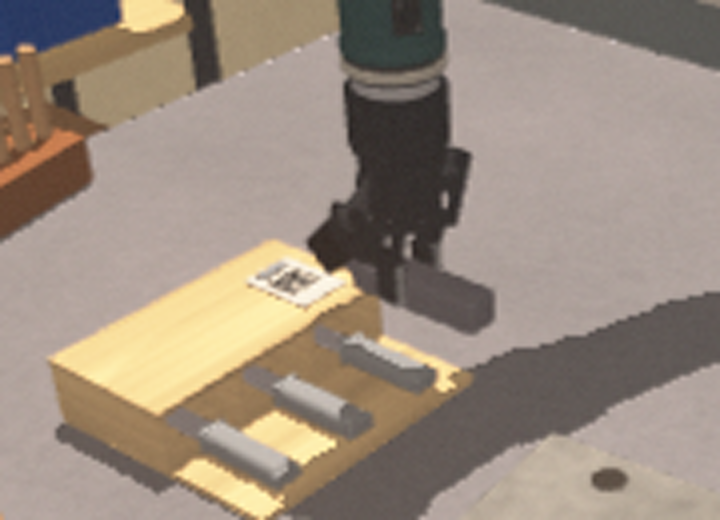

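The crop shows the scanner level above the handles, head in front of the card; predicted spot (292,278) lies on the bar code (295,280). Trimming by about 1 mm and holding for two seconds (12 pictures viewed, so numeric checks from here).

Emit:
arm_command --steps '[[[-1.5, -1, 0.5], [0, 0, 0], 255], [[-1.5, -1, 0.5], [0, 0, 0], 255], [[-1.5, -1, 0.5], [0, 0, 0], 255], [[-1.5, -1, 0.5], [0, 0, 0], 255], [[-1.5, -1, 0.5], [0, 0, 0], 255], [[-1.5, -1, 0.5], [0, 0, 0], 255], [[-1.5, -1, 0.5], [0, 0, 0], 255], [[-1.5, -1, 0.5], [0, 0, 0], 255], [[-1.5, -1, 0.5], [0, 0, 0], 255], [[-1.5, -1, 0.5], [0, 0, 0], 255], [[-1.5, -1, 0.5], [0, 0, 0], 255], [[-1.5, -1, 0.5], [0, 0, 0], 255]]'

```text
clock: 19.08
position: [0.4493, -0.152, 0.1143]
eef_rot: [0.707, 0.007, -0.007, -0.707]
wrist_force: [1.0, 0.5, -2.1]
grip_width: 0.0309
```

Emit:
arm_command --steps '[[[0, 0, 0], [0, 0, 0], 255], [[0, 0, 0], [0, 0, 0], 255], [[0, 0, 0], [0, 0, 0], 255], [[0, 0, 0], [0, 0, 0], 255], [[0, 0, 0], [0, 0, 0], 255], [[0, 0, 0], [0, 0, 0], 255], [[0, 0, 0], [0, 0, 0], 255], [[0, 0, 0], [0, 0, 0], 255], [[0, 0, 0], [0, 0, 0], 255], [[0, 0, 0], [0, 0, 0], 255], [[0, 0, 0], [0, 0, 0], 255], [[0, 0, 0], [0, 0, 0], 255]]'

```text
clock: 20.08
position: [0.4493, -0.1519, 0.1143]
eef_rot: [0.707, 0.007, -0.007, -0.707]
wrist_force: [-0.5, 0.4, -3.1]
grip_width: 0.0312
```

```bash
python3 - <<'E'
from h import *
s=status.sense();M=R.from_quat(s["eef_rot"]).as_matrix()
d=-M[:,2]; up=-M[:,1]
print(s["clock"],s["position"],"spot",s["position"]+d*.1291-up*.0537,"dist back",np.array([.6987,.1124,.0242])-s["position"])
# pitch check: scanner in wrist frame
im=snap("wrist","w11.png");g=im[:,:,1].astype(int);c=cams.calibration("wrist")
o=s["position"]-up*.0242+d*.0056;n=M[:,0]
for x in (-80,-40): print(x,proj(c,[o+d*x/1e3-n*.016+up*.025,o+d*x/1e3+n*.016+up*.025,o+d*x/1e3+up*.03]).round(0).tolist())
print(g[40:180:5,317].tolist()); print(g[150,260:380:4].tolist())
E
```

```text
20.0833 [ 0.44931674 -0.15194771  0.11430706] spot [ 0.45189789 -0.28102352  0.06061093] dist back [ 0.24938326  0.26434771 -0.09010706]
-80 [[270.0, 89.0], [368.0, 89.0], [319.0, 88.0]]
-40 [[274.0, 206.0], [364.0, 206.0], [319.0, 211.0]]
[101, 97, 102, 99, 101, 100, 99, 99, 98, 82, 87, 91, 93, 91, 92, 94, 92, 93, 94, 92, 94, 92, 93, 92, 92, 92, 94, 94]
[100, 101, 100, 99, 82, 89, 90, 96, 93, 92, 93, 91, 92, 93, 94, 92, 91, 92, 92, 92, 92, 93, 92, 92, 87, 85, 79, 97, 97, 98]
```

Held 2 s, spot within about 2 mm of the code. Taking the scanner back to its place.

Emit:
arm_command --steps '[[[0, 5, 8], [0, 0, 0], 255], [[10, 15, 15], [0, 0, 1], 255], [[30, 35, 15], [0, 0, 2], 255], [[54, 60, 15], [0, 0, 3], 255], [[78, 85, 15], [0, 0, 4], 255], [[102, 110, 15], [0, 0, 5], 255], [[126, 136, 15], [0, 0, 6], 255], [[150, 161, 15], [0, 0, 7], 255], [[175, 187, 15], [0, 0, 8], 255], [[200, 213, 15], [0, 0, 9], 255], [[225, 238, 15], [0, 0, 10.5], 255], [[242, 256, 0], [0, 0, 11.2], 255]]'

```text
clock: 21.13
position: [0.6954, 0.1098, 0.1185]
eef_rot: [-0.702, -0.08, 0.075, 0.704]
wrist_force: [1.1, -0.6, -1.1]
grip_width: 0.0308
```

Emit:
arm_command --steps '[[[5, 6, -20], [0, 0, 0], 255], [[7, 8, -45], [0, 0, 0], 255], [[7, 8, -65], [0, 0, 0], 255], [[7, 8, -80], [0, 0, 0], 255], [[7, 8, -86], [0, 0, 0], 255], [[7, 8, -86], [0, 0, 0], 255], [[7, 8, -86], [0, 0, 0], 255]]'

```text
clock: 21.72
position: [0.6989, 0.1125, 0.0292]
eef_rot: [-0.703, -0.076, 0.076, 0.703]
wrist_force: [0.7, -0.5, -1.2]
grip_width: 0.031
```

Emit:
arm_command --steps '[[[0, 0, -2], [0, 0, 0], 255], [[0, 0, -4], [0, 0, 0], 255], [[0, 0, -4.5], [0, 0, 0], 255], [[0, 0, -4.5], [0, 0, 0], 255], [[0, 0, -4.5], [0, 0, 0], 255]]'

```text
clock: 22.13
position: [0.6985, 0.1119, 0.0243]
eef_rot: [0.703, 0.076, -0.076, -0.703]
wrist_force: [0.2, -0.1, -0.5]
grip_width: 0.0307
```

Emit:
arm_command --steps '[[[0, 0, -0.8], [0, 0, 0], 255], [[0, 0, -0.8], [0, 0, 0], 255], [[0, 0, -0.8], [0, 0, 0], 255]]'

```text
clock: 22.38
position: [0.6985, 0.1119, 0.0242]
eef_rot: [0.703, 0.076, -0.076, -0.703]
wrist_force: [-1.9, -0.8, 5.5]
grip_width: 0.0308
```

Contact (+5.5 N); release, rise, and check.

Emit:
arm_command --steps '[[[0, 0, 0], [0, 0, 0], 160], [[0, 0, 0], [0, 0, 0], 80], [[0, 0, 0], [0, 0, 0], 0], [[0, 0, 0], [0, 0, 0], 0], [[0, 0, 0], [0, 0, 0], 0], [[0, 0, 0], [0, 0, 0], 0], [[0, 0, 20], [0, 0, 0], 0], [[0, 0, 50], [0, 0, 0], 0], [[0, 0, 85], [0, 0, 0], 0], [[0, 0, 125], [0, 0, 0], 0], [[0, -20, 165], [0, 0, 0], 0], [[-10, -52, 195], [0, 0, 0], 0]]'

```text
clock: 23.38
position: [0.6907, 0.0688, 0.2177]
eef_rot: [-0.702, -0.08, 0.076, 0.704]
wrist_force: [0.7, -0.3, 0.1]
grip_width: 0.0853
```

Emit:
arm_command --steps '[[[-4, 0, 0], [0, 0, 0], 0], [[-4, 0, 0], [0, 0, 0], 0], [[-4, 0, 0], [0, 0, 0], 0]]'

```text
clock: 23.63
position: [0.6851, 0.0642, 0.2134]
eef_rot: [-0.703, -0.076, 0.076, 0.703]
wrist_force: [0.2, -0.1, -1.3]
grip_width: 0.0851
```

```bash
python3 - <<'E'
from h import *
s=status.sense();print(s["clock"],s["position"],s["wrist_force"],s["grip_width"])
c=cams.calibration("wrist");im=snap("wrist","w12.png")
d=(im.max(2)<45).astype(np.uint8); d[260:]=0
n,_,st,ce=cv2.connectedComponentsWithStats(d)
for i in range(1,n):
    if st[i,4]>300: print("dark",st[i],[plane(c,*ce[i],.05).round(4)])
b=cv2.imread("pics/w9.png");d=(b.max(2)<45).astype(np.uint8);d[260:]=0;c9=np.load("c9.npy",allow_pickle=True).item()
n,_,st,ce=cv2.connectedComponentsWithStats(d)
for i in range(1,n):
    if st[i,4]>300: print("before",st[i],plane(c9,*ce[i],.05).round(4))
# rest of the scene, top view before/after
t0=cv2.imread("pics/top0.png");t1=snap("top","t9.png")[:,:,::-1]
df=(cv2.absdiff(t0,t1).max(2)>45).astype(np.uint8)
n,_,st,_=cv2.connectedComponentsWithStats(cv2.morphologyEx(df,cv2.MORPH_OPEN,np.ones((3,3),np.uint8)))
print("changed",[x.tolist() for x in st[1:] if x[4]>20])
E
```

```text
23.6333 [0.68509966 0.06423844 0.21337832] [ 0.18148465 -0.09985353 -1.30288658] 0.08513715745309422
changed [[294, 0, 275, 244, 25105], [470, 124, 44, 20, 405], [329, 157, 15, 18, 122], [327, 176, 22, 44, 657], [287, 187, 5, 5, 22], [537, 194, 89, 110, 3195], [392, 209, 13, 9, 69], [403, 209, 24, 9, 139], [604, 208, 12, 6, 63], [630, 209, 10, 21, 130], [606, 218, 14, 8, 97], [530, 228, 7, 4, 22], [610, 230, 13, 7, 77], [348, 244, 143, 106, 6310], [506, 244, 57, 18, 470], [566, 263, 7, 5, 30], [498, 271, 112, 91, 7233], [401, 276, 231, 124, 11744], [604, 280, 22, 74, 286], [292, 331, 7, 11, 47], [296, 366, 7, 11, 52], [382, 385, 17, 15, 152]]
```

```bash
python3 - <<'E'
from h import *
c9=np.load("c9.npy",allow_pickle=True).item();c12=cams.calibration("wrist")
for f,c in (("w9",c9),("w12",c12)):
    b=cv2.imread(f"pics/{f}.png");d=(b.max(2)<75).astype(np.uint8);d[255:]=0
    n,_,st,ce=cv2.connectedComponentsWithStats(d)
    for i in range(1,n):
        if st[i,4]>150: print(f,st[i].tolist(),plane(c,*ce[i],.05).round(4))
t=cv2.imread("pics/t9.png");c=cams.calibration("top")
hsv=cv2.cvtColor(t,cv2.COLOR_BGR2HSV)[135:235,385:432]
m=((hsv[:,:,1]<60)&(hsv[:,:,2]>80)).astype(np.uint8)
n,_,st,ce=cv2.connectedComponentsWithStats(m)
for i in range(1,n):
    if 40<st[i,4]<800: print("handle",(st[i]+[385,135,0,0,0]).tolist(),plane(c,ce[i][0]+385,ce[i][1]+135,.026).round(4))
E
```

```text
w9 [338, 135, 19, 25, 427] [0.699  0.0961 0.05  ]
w9 [319, 172, 55, 52, 2578] [0.7085 0.0548 0.05  ]
w12 [337, 141, 19, 25, 431] [0.6998 0.0986 0.05  ]
w12 [320, 179, 55, 51, 2619] [0.7094 0.0573 0.05  ]
handle [385, 135, 47, 100, 521] [ 0.5054 -0.1446  0.026 ]
handle [392, 152, 26, 10, 207] [ 0.6055 -0.1684  0.026 ]
handle [392, 180, 38, 11, 339] [ 0.5279 -0.1843  0.026 ]
handle [393, 209, 38, 10, 338] [ 0.4512 -0.1865  0.026 ]
```

```bash
python3 -c "
from station import robot; print(robot.hand_in())"
```

```text
the job is handed in; nothing more can be done
None
```

The job is done and handed in at about 24 s on the clock, well inside the 67 s limit.

- **Knife:** I drew it out of the guard by the blade, laid it flat on the board clear of the guard and let go. I then took it by the handle and laid it in the empty bay (bay 0). The wrist view showed its pommel and shoulder level with those of the two stored knives, and the last top view agreed to within about 1 mm.
- **Scanner:** I held it for two seconds with the beam spot computed at about 2 mm from the bar code, using the stated 70 mm window distance. I then laid it back about 3 mm from where it started.
- **Forces:** The readings reported at the end of each move stayed below 7 N, and I saw nothing dropped.
- **Not fully checked:** The before/after picture comparison of the whole bench was inconclusive, because the arm and its shadow covered parts of it. I therefore did not separately confirm that the jar, hammer, turntable and orange look-alikes are unmoved. The arm's paths stayed clear of all of them.

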